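# Find the unsnapped lid of the condiment caddy and hold it open

## Task

One of the three flip lids on the condiment caddy has not snapped shut, though all three look alike. Lift the orange bowl off the caddy and stand it gently upright on the free worktop, then tap the lids lightly from above to find the one that gives, without forcing the two that are shut or disturbing anything else. Lift the loose lid by its front tab to about 45 degrees and finish while still holding it open there, so that I can get at its catch.

Things in the scene. Friction and masses are not known exactly. Their poses are not given: they have to be found in the camera images.
- orange_bowl: thin orange plastic bowl with a small spout, 140 mm across the rim, 53 mm high, flat base 96 mm across, about 90 g; origin at the centre of its underside, z up. Starts standing upright on the caddy's lids (underside 82 mm above the worktop). Wall about 3 mm thick, sloping outwards; pinch the rim from above, one finger inside, one outside, about 68 mm from the centre
- caddy: low brown wooden tray, 110 (x) by 234 (y) by 30 mm high, fixed to the worktop; origin at the centre of its underside, z up, x to the back, y to the left. Holds three alike white pots 72 mm apart along y, each with a pale wooden flip lid (95 by 66 mm, top 82 mm above the worktop) hinged at the back (hinge line along y at x = +47, z = 76 mm), a tab sticking out level in front
- tab_left (a point): grip point on the left (+y) lid's tab when shut: on its top face, 71 mm in front of the caddy's centre; fixed to the caddy, does not move with the lid, axes as the caddy's. Each tab is 16 mm wide (along y), 8 mm thick, reaches from x = -50 to -86 mm and is free all round: pinch it across its width from above
- tab_middle (a point): the same point of the middle lid
- tab_right (a point): the same point of the right (-y) lid
- lid_open (a joint): opening angle of the loose lid, rad: 0 shut, grows as its front is lifted, stop at 1.2 (69 degrees); its tab's grip point moves on an arc of radius 118 mm about the hinge line. The lid weighs 110 g, swings freely and falls shut when let go
- give (a joint): how far the loose lid is pressed down into its soft seal, m: 0 untouched, stop at 0.005. Pressed anywhere on top it starts to sink at about 1.5 N, is fully down at about 4 N, and springs back. Which of the three lids is loose changes; this value does not tell where it is
- shut_1 (a joint): how far one of the two snapped-shut lids is pressed down (+) or pulled up (-) against its stiff catch, m: 0 untouched, about 1 mm at 10 N. It does not tell where this lid is
- shut_2 (a joint): the same for the other shut lid
- salt_shaker: bystander: salt shaker, 44 mm across, 90 mm high, origin under its centre
- spice_jar: bystander: glass spice jar with green cap, 46 mm across, 106 mm high, origin under its centre
- black_mug: bystander: black mug, 77 mm across without its handle, 101 mm high, origin under its centre
- pepper_mill: bystander: dark wooden pepper mill, 58 mm across, 170 mm high, origin under its centre
Mind the look-alikes: they are no part of the job. What is shaped like the orange_bowl but yellow is not meant.

How it is judged:
By the outcome, as a careful person would: the job done as asked, in the order asked, and still so for the second after the job is handed in, while the arm keeps its last pose, push and grip.
It also fails if it takes over 58 s, if anything falls off the work surface, if the arm or the gripper's body presses on something with over 40 N, if the wrist force passes 120 N, or if a joint passes its speed limit or range.

## Robot

A 6-joint arm with a two-finger parallel gripper is mounted at the origin on a cart in front of the work surface, level with it; the furniture and walls round the work are solid. World frame = base frame: x ahead of the robot, y to its left, z up, the work surface at z = 0. Lengths are in m, angles in degrees, forces in N, time in s.
With the tool pointing down it reaches from about 0.4 to 0.825 m from the base axis. Payload 7 kg.
Tool frame: the origin (TCP) lies on the centre line of the jaws, within the pads' length; the fingertips stand 19 mm ahead of it and the grasp point (between the pads) is the TCP (r.tip_extent is the distance from the TCP to the fingertips, in m); z points along the fingers, y is the line along which they close (so a half turn about z gives the same grasp; the last joint's range is limited). The gripper opens to 88 mm and grips with 3 to 60 N. Pads are 19 mm wide; open, the fingers measure 130 mm over their backs; the gripper's body (78 mm by 193 mm) begins 47 mm behind the grasp point.
Start: joints at [91.221, 20.546, 0.682, 0, -70.136, -16.507], TCP at [0.178, 0.651, 0.246] pointing down, gripper open.
Joint ranges: [-176.03, 176.03], [-82.01, 121.73], [-58.28, 71.71], [-173.87, 95.51], [-174.79, -0.11], [-173.66, 173.66]. Speed limits (degrees/s): [136.94, 136.94, 172.46, 180, 180, 180].

## Interface

Orientations are given as [roll, pitch, yaw] about the fixed x, y, z axes, in that order (R = Rz(yaw) Ry(pitch) Rx(roll)).
In Python, from plant import r gives the robot as it stands. The module is installed in compiled form; this text tells all that it offers.
- The arm moves only by the tool jog_arm, never from a script. Its argument "deltas" is a list that holds one entry, the list of rows, each a list of 5 numbers: the opening, from -1 (shut) to 1 (fully open), then the shift along the world's x, y, z in cm, then the turn about the world's z in rad. In form: [[[claw, dx, dy, dz, turn], ...]]. A call has 1 to 8 rows; each row shifts and turns the commanded pose from where the row before left it; what a row does not reach is not made up. A row lasts 1/8 s, in which the tool goes at most 62.5 mm and 10.7 degrees, less where a joint would pass 70% of its speed; a pose out of reach is approached as far as the arm can. A call with a gripper value outside its range is refused whole. The fingers move at their own pace and stop on an object; "force" is the grip in N (left out, the last holds). Time passes only in rows, so rows that do not move let the fingers close. It gives the time, the measured TCP pose, the force, the opening and the grip force at its end, in the units of the state.
- r.get_state(): the state, without advancing time (a new reading comes with each control period).
- r.capture(name): name is "scene" or "top"; returns the picture (400x640x3 uint8, blue, green, red); there is no depth.
- r.camera_info(name): a dict with "fx", "fy", "cx", "cy" (pixels), "k1" (the pictures are not rectified: a ray, as slopes to the right and down, at radius r is drawn at 1 + k1 r^2 times it, then the intrinsics apply), "view" (4x4, takes a point from world to camera coordinates). Camera axes: x right, y up, looking along -z (the intrinsics and any distortion apply to the point x, -y, -z); pixel columns grow to the right and rows downward; lengths in m; the calibration is good to about 2 mm. A picture is of the moment at which its call begins. camera_info takes no time and is no camera call.
- r.close_job(): hands the job in; it is judged then, once.
The state is a dict: "time_s": time; "joints": joint angles; "qd": joint speeds; "joint_torque": joint torques, N m; "tcp_pos": TCP position; "eef_rot": TCP orientation; "contact_force": force on the tool from outside, world axes, zero at the start; "moment": the same for the moment, N m; "gripper_width": finger opening in m; "gripper_force": force on a finger pad.
Only numpy, scipy, OpenCV 4.12 (cv2) and the standard library are available. Lean on these libraries where they do the work, as an engineer would, in place of code of your own. Each camera call takes 0.05 s, during which the arm holds its last target. There are 200 camera calls.

## Working session

There is one attempt and no reset: what is moved stays moved. The work goes in short steps, Python scripts to look and compute and a tool call to move; the robot and the scene stay as the last step left them, time stands still between calls to the robot, and variables do not carry over. Pictures are saved under pics/ and viewed, at most 10 in all, crops included, and the job is handed in when it is done.

Besides the shell and the picture viewer there is one more tool, called after ">>>" by a JSON object that holds its "api" and its "payload". jog_arm: Moves the arm, as the interface text tells. Its arguments: {"type":"object","properties":{"deltas":{"type":"array"},"force":{"type":"number"}},"required":["deltas"]}

```bash
mkdir -p pics; cat > h.py <<'E'
import numpy as np, cv2
from plant import r
def proj(n,P):
    c=r.camera_info(n);V=np.array(c["view"]);p=V@np.r_[P,1]
    x,y=p[0]/-p[2],-p[1]/-p[2];s=1+c["k1"]*(x*x+y*y)
    return np.array([c["fx"]*x*s+c["cx"],c["fy"]*y*s+c["cy"]])
def ray(n,u,v):
    c=r.camera_info(n);V=np.array(c["view"])
    xd,yd=(u-c["cx"])/c["fx"],(v-c["cy"])/c["fy"];x,y=xd,yd
    for _ in range(20):
        s=1+c["k1"]*(x*x+y*y);x,y=xd/s,yd/s
    R=V[:3,:3];return -R.T@V[:3,3],R.T@np.array([x,-y,-1])
def onz(n,u,v,z):
    o,d=ray(n,u,v);return o+d*(z-o[2])/d[2]
E
python3 - <<'E'
from h import *
for n in("scene","top"):
    im=r.capture(n);cv2.imwrite(f"pics/{n}0.png",im)
    c=r.camera_info(n);print(n,{k:c[k] for k in("fx","fy","cx","cy","k1")},ray(n,320,200))
s=r.get_state();print(s)
E
```

```text
scene {'fx': 403.0688789941981, 'fy': 403.0688789941981, 'cx': 320.0532554767745, 'cy': 190.43924515284024, 'k1': -0.010092992948972361} (array([-0.08341214,  0.41127235,  0.60132106]), array([ 0.71012434, -0.41029949, -0.57266081]))
top {'fx': 469.8946498309228, 'fy': 469.8946498309228, 'cx': 326.40576266116886, 'cy': 198.66393718006725, 'k1': -0.14127380864774286} (array([0.53585331, 0.01480757, 1.3419353 ]), array([ 0.06963786, -0.00519974, -0.99765599]))
{'time_s': 0.1, 'joints': array([ 9.12221815e+01,  2.05867581e+01,  6.39531848e-01, -1.93330097e-02,
       -7.01353782e+01, -1.65069403e+01]), 'qd': array([-0.01320414, -0.15722667,  0.07039825, -0.00059534,  0.06694901,
        0.03860695]), 'joint_torque': array([-2.10880103e-04, -5.84163308e+01,  2.93751973e+01,  7.01558277e+00,
        1.02112195e-02, -4.75372633e-05]), 'tcp_pos': array([0.17784685, 0.65072685, 0.24472166]), 'eef_rot': array([ 1.79915635e+02, -6.04665007e-03, -1.52913367e+01]), 'contact_force': array([ 0.3402127 ,  0.81323949, -1.07151787]), 'moment': array([-0.01203902, -0.05068395,  0.05615336]), 'gripper_force': 0.0, 'gripper_width': 0.08779681925862322}
```

View pics/top0.png

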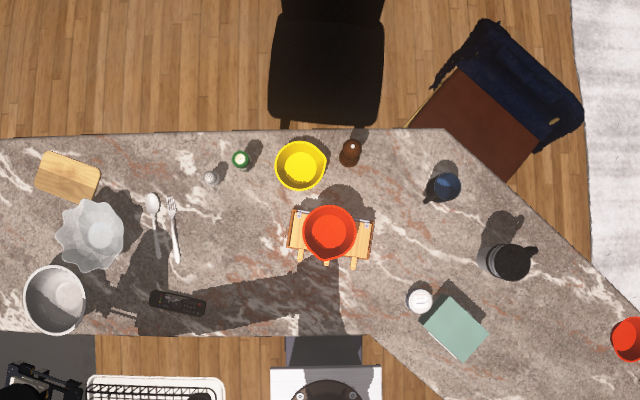

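View pics/scene0.png

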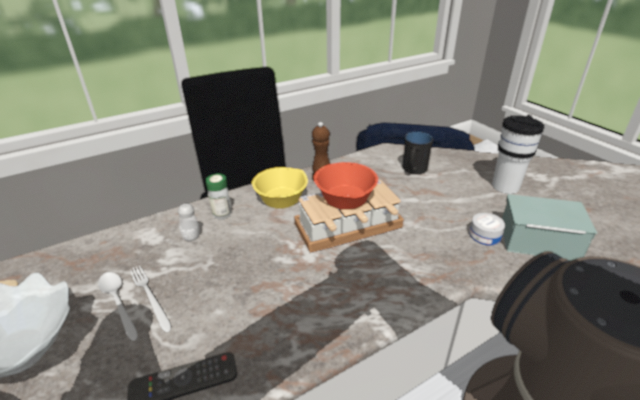

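Top view: the wanted orange bowl is at (330,233) on the caddy. Look-alikes are the yellow bowl (300,165) and a red bowl far right (632,338). The tabs show near (298,262), (326,264) and (353,264). By the description I choose (330,233), and will check it in a close crop.

```bash
python3 - <<'E'
from h import *
im=cv2.imread("pics/top0.png")
c=im[190:290,270:400];cv2.imwrite("pics/c1.png",cv2.resize(c,(780,600),interpolation=cv2.INTER_CUBIC))
hsv=cv2.cvtColor(im,cv2.COLOR_BGR2HSV)
m=((hsv[...,0]<9)|(hsv[...,0]>174))&(hsv[...,1]>190)&(hsv[...,2]>120)
m=m.astype(np.uint8)
n,l,st,ce=cv2.connectedComponentsWithStats(m)
for i in range(1,n):
    if st[i,4]>100:
        print(st[i],ce[i])
        cn=max(cv2.findContours((l==i).astype(np.uint8),0,1)[0],key=len)
        (u,v),rad=cv2.minEnclosingCircle(cn);P=np.array([onz("top",*p[0],.135) for p in cn])
        A=np.c_[2*P[:,:2],np.ones(len(P))];s=np.linalg.lstsq(A,(P[:,:2]**2).sum(1),rcond=None)[0]
        print("circ",s[:2],np.sqrt(s[2]+s[0]**2+s[1]**2),"ell",cv2.fitEllipse(cn))
E
```

```text
[ 302  205   55   56 1966] [330.21464903 228.98626653]
circ [ 0.53775998 -0.0129954 ] 0.06855440672659292 ell ((328.89068603515625, 231.9449462890625), (52.486942291259766, 54.524627685546875), 13.246675491333008)
[612 317  28  45 825] [626.57212121 335.69575758]
circ [ 0.21783099 -0.84163326] 0.05305747473022291 ell ((627.2410888671875, 337.8882751464844), (28.241056442260742, 45.82093048095703), 179.8121795654297)
```

View pics/c1.png

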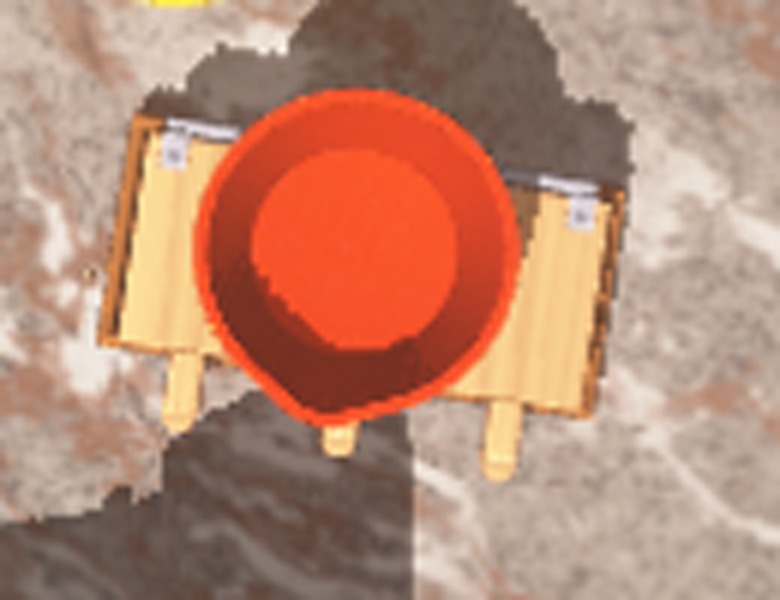

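The crop confirms the orange bowl, with its spout at crop (330,415). It stands over the middle lid, and the tab tips are at crop (178,428), (338,452) and (497,477). Next I'll work out the poses.

```bash
python3 - <<'E'
from h import *
f=lambda u,v,z:onz("top",270+(u+.5)/6-.5,190+(v+.5)/6-.5,z)
L,M,R=[f(u,v,.080) for u,v in((178,430),(338,455),(497,479))]
print("tips",L,M,R,np.linalg.norm(L-M),np.linalg.norm(M-R))
d=L-R;yaw=np.arctan2(-d[0],d[1]);print("yaw",np.degrees(yaw))
for n,(u,v),z in(("frontL",(120,345),.082),("frontR",(578,412),.082),("backR",(612,205),.082),("trayFL",(100,345),.03),("trayFR",(590,418),.03)):
    print(n,f(u,v,z))
X=np.array([np.cos(yaw),np.sin(yaw),0]);Y=np.array([-X[1],X[0],0])
C=(L+M+R)/3+.086*X;print("caddy",C)
for n,s in(("L",1),("M",0),("R",-1)):print(n,"tab",C-.071*X+.072*s*Y,"lid front",C-.035*X+.072*s*Y)
im=cv2.imread("pics/top0.png");hsv=cv2.cvtColor(im,cv2.COLOR_BGR2HSV)
m=(((hsv[...,0]<9)|(hsv[...,0]>174))&(hsv[...,1]>150)&(hsv[...,2]>70)).astype(np.uint8);m[:,400:]=0;m[:195]=0
m[268:]=0
n,l,st,ce=cv2.connectedComponentsWithStats(m);i=1+st[1:,4].argmax()
cn=cv2.findContours((l==i).astype(np.uint8),0,1)[0][0][:,0].astype(float)
P=np.array([onz("top",*p,.134)[:2] for p in cn]);k=np.ones(len(P),bool)
for _ in range(6):
    s=np.linalg.lstsq(np.c_[2*P[k],np.ones(k.sum())],(P[k]**2).sum(1),rcond=None)[0];rr=np.sqrt(s[2]+s[:2]@s[:2])
    e=np.linalg.norm(P-s[:2],axis=1)-rr;k=abs(e)<.0025
print("bowl",s[:2],rr,k.mean());q=P[e.argmax()]-s[:2];print("spout dir",np.degrees(np.arctan2(q[1],q[0])),e.max())
# others at top
for n,u,v,z in(("yellow",301,165,.05),("pepper",351,147,.17),("spice",241,159,.106),("salt",210,178,.09),("white jar",420,300,.05),("mug",512,261,.1),("blue",445,187,.1),("edge",320,335,0),("edgeback",320,131,0),("remote",178,302,.02),("spoon",178,262,0)):print(n,onz("top",u,v,z)[:2].round(3))
# scene checks
for p in((*s[:2],.135),(*L[:2],.08),(*R[:2],.08)):print(proj("scene",p))
E
```

```text
tips [0.46076446 0.06642857 0.08      ] [ 0.44840621 -0.00464285  0.08      ] [ 0.43631749 -0.07537115  0.08      ] 0.0721378735279405 0.07175395649559281
yaw -9.781912547675947
frontL [0.49904119 0.09159895 0.082     ]
frontR [ 0.46550232 -0.11201446  0.082     ]
backR [ 0.55756501 -0.12927849  0.082     ]
trayFL [0.49766673 0.1040454  0.03      ]
trayFR [ 0.45969651 -0.12278639  0.03      ]
caddy [ 0.53324575 -0.01913974  0.08      ]
L tab [0.47551066 0.06387628 0.08      ] lid front [0.51098728 0.05775994 0.08      ]
M tab [ 0.46327798 -0.00707695  0.08      ] lid front [ 0.49875459 -0.01319329  0.08      ]
R tab [ 0.45104529 -0.07803018  0.08      ] lid front [ 0.48652191 -0.08414653  0.08      ]
bowl [ 0.53886618 -0.01335328] 0.06882638588218361 0.9032258064516129
spout dir 163.2373833542971 0.007052872942815314
yellow [0.724 0.059]
pepper [ 0.751 -0.072]
spice [0.735 0.217]
salt [0.687 0.304]
white jar [ 0.345 -0.263]
mug [ 0.448 -0.509]
blue [ 0.652 -0.329]
edge [0.245 0.014]
edgeback [0.83  0.005]
remote [0.346 0.414]
spoon [0.458 0.418]
[345.30733446 177.76691008]
[333.38548273 228.5682719 ]
[395.29708573 212.81507689]
```

>>> {"api": "jog_arm", "payload": {"deltas": [[[-0.2, 2.5, -4, 0, 0.012], [-0.2, 2.5, -4, 0, 0.012], [-0.2, 2.5, -4, 0, 0.012], [-0.2, 2.5, -4, 0, 0.012], [-0.2, 2.5, -4, 0, 0.012], [-0.2, 2.5, -4, 0, 0.012], [-0.2, 2.5, -4, 0, 0.012], [-0.2, 2.5, -4, 0, 0.012]]], "force": 12}}

```text
time_s: 1.1
tcp_pos: [0.3784, 0.3296, 0.2454]
eef_rot: [180.0, 0.0, -9.8]
contact_force: [0.2, 0.3, 0.9]
gripper_width: 0.0352
gripper_force: 0.0
```

>>> {"api": "jog_arm", "payload": {"deltas": [[[-0.2, 2.5, -4, 0, 0], [-0.2, 2.5, -4, 0, 0], [-0.2, 2.5, -4, 0, 0], [-0.2, 2.5, -4, 0, 0], [-0.2, 2.4, -4, -2, 0], [-0.2, 2.4, -4, -2, 0], [-0.2, 2.4, -3.7, -2, 0], [-0.2, 0, 0, 0, 0]]]}}

```text
time_s: 2.1
tcp_pos: [0.5497, 0.0514, 0.1831]
eef_rot: [179.9, 0.2, -10.0]
contact_force: [-0.1, -0.2, -0.0]
gripper_width: 0.0347
gripper_force: 0.0
```

>>> {"api": "jog_arm", "payload": {"deltas": [[[-0.2, 0, 0, -2, 0], [-0.2, 0, 0, -2, 0], [-0.2, 0, 0, -1.5, 0], [-0.2, 0, 0, -0.5, 0], [-0.2, 0, 0, 0, 0]]]}}

```text
time_s: 2.72
tcp_pos: [0.55, 0.0543, 0.1257]
eef_rot: [180.0, 0.0, -9.8]
contact_force: [0.5, 0.1, -0.1]
gripper_width: 0.0351
gripper_force: 0.0
```

>>> {"api": "jog_arm", "payload": {"deltas": [[[-0.7, 0, 0, 0, 0], [-0.85, 0, 0, 0, 0], [-1, 0, 0, 0, 0], [-1, 0, 0, 0, 0], [-1, 0, 0, 0, 0]]]}}

```text
time_s: 3.35
tcp_pos: [0.5502, 0.0541, 0.1259]
eef_rot: [-180.0, -0.0, -9.8]
contact_force: [0.2, -0.6, 3.2]
gripper_width: 0.0167
gripper_force: 11.9
```

```bash
python3 - <<'E'
from h import *
s=r.get_state();print(s["time_s"],s["tcp_pos"],s["contact_force"],s["gripper_width"],s["gripper_force"])
a=r.capture("scene")[120:260,250:450];cv2.imwrite("pics/g1.png",cv2.resize(a,(800,560),interpolation=cv2.INTER_CUBIC))
E
```

```text
3.35 [0.55023965 0.05408382 0.12590873] [ 0.23156146 -0.57124937  3.21234889] 0.01671986542278602 11.906779647397343
```

View pics/g1.png

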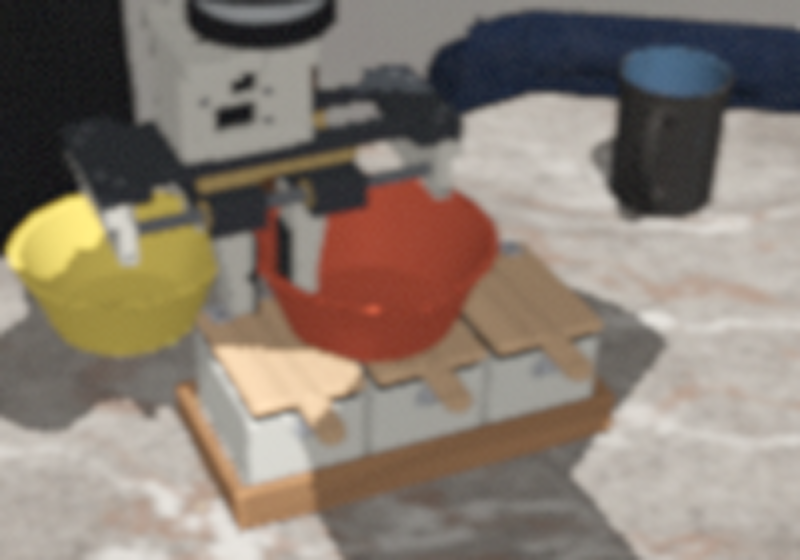

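The bowl (crop ~(380,270)) is pinched at its left rim and the lids are undisturbed. Lifting.

>>> {"api": "jog_arm", "payload": {"deltas": [[[-1, 0, 0, 0.5, 0], [-1, 0, 0, 1, 0], [-1, 0, 0, 1.5, 0], [-1, 0, 0, 2, 0], [-1, 0, 0, 2, 0], [-1, 0, 0, 0, 0]]]}}

```text
time_s: 4.15
tcp_pos: [0.551, 0.0548, 0.1978]
eef_rot: [-179.9, -0.2, -9.8]
contact_force: [0.4, 0.4, -1.2]
gripper_width: 0.0069
gripper_force: 12.0
```

```bash
python3 - <<'E'
from h import *
s=r.get_state();print(s["time_s"],s["tcp_pos"],s["contact_force"],s["gripper_width"],s["gripper_force"])
a=r.capture("scene")[60:260,220:480];cv2.imwrite("pics/g2.png",cv2.resize(a,(780,600),interpolation=cv2.INTER_CUBIC))
E
```

```text
4.15 [0.55102144 0.05476699 0.19778384] [ 0.40921221  0.37437119 -1.20434673] 0.006908955361781744 12.008852547733113
```

View pics/g2.png

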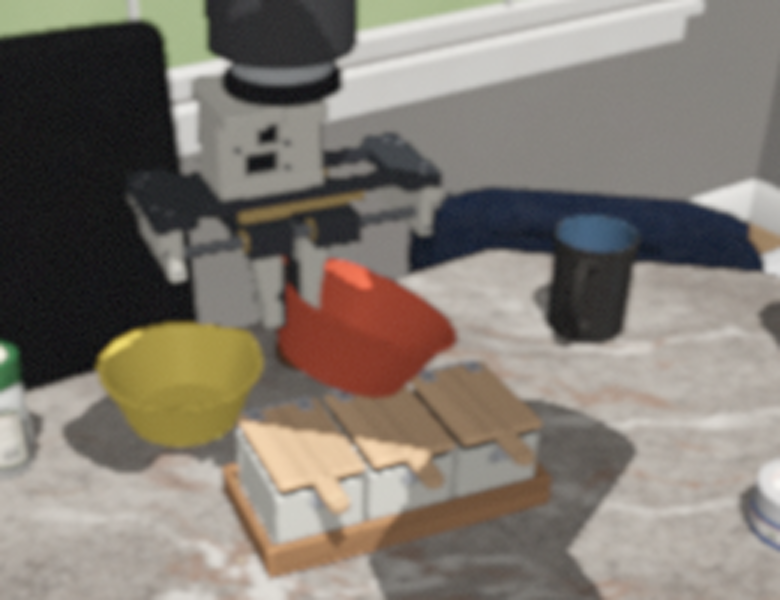

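The bowl is held and clear, but it has tilted about 22° in the pads, with its far side low. It should level again on the worktop at the same TCP-to-base offset of 44 mm. I'll carry it to the free area on the left.

>>> {"api": "jog_arm", "payload": {"deltas": [[[-1, 0, 1.5, 1, 0], [-1, -0.4, 3.5, 0.5, 0], [-1, -0.4, 4.5, 0, 0], [-1, -0.4, 5, 0, 0], [-1, -0.4, 4.5, 0, 0], [-1, -0.3, 3.5, 0, 0], [-1, 0, 1.7, -1.5, 0], [-1, 0, 0, -3, 0]]]}}

```text
time_s: 5.2
tcp_pos: [0.531, 0.2981, 0.1651]
eef_rot: [-179.9, -0.1, -9.7]
contact_force: [-0.2, -0.4, -1.3]
gripper_width: 0.0072
gripper_force: 12.0
```

>>> {"api": "jog_arm", "payload": {"deltas": [[[-1, 0, 0, -3.5, 0], [-1, 0, 0, -2, 0], [-1, 0, 0, -0.5, 0], [-1, 0, 0, 0, 0]]], "force": 7}}

```text
time_s: 5.7
tcp_pos: [0.531, 0.296, 0.1054]
eef_rot: [180.0, 0.0, -9.8]
contact_force: [0.1, -0.4, -0.9]
gripper_width: 0.0071
gripper_force: 7.0
```

```bash
python3 - <<'E'
from h import *
s=r.get_state();print(s["time_s"],s["tcp_pos"],s["contact_force"],s["gripper_width"],s["gripper_force"])
a=r.capture("scene")[60:260,150:410];cv2.imwrite("pics/g3.png",cv2.resize(a,(780,600),interpolation=cv2.INTER_CUBIC))
E
```

```text
5.7 [0.53101533 0.29598563 0.10536961] [ 0.14471618 -0.40519804 -0.94441666] 0.00712442793526066 7.002156567759812
```

View pics/g3.png

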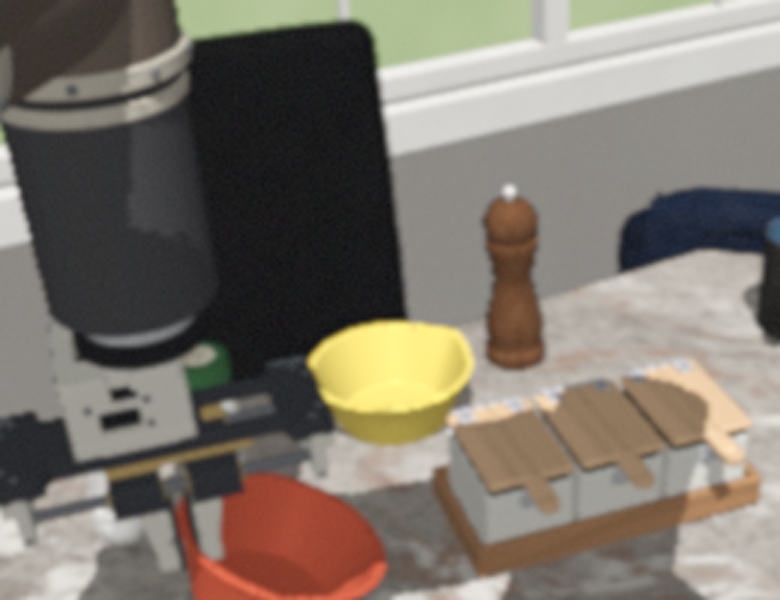

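The bowl (crop ~(285,550)) is still tilted and clear of everything. Lowering slowly.

>>> {"api": "jog_arm", "payload": {"deltas": [[[-1, 0, 0, -1, 0], [-1, 0, 0, -1, 0], [-1, 0, 0, -0.5, 0], [-1, 0, 0, -0.5, 0]]], "force": 5}}

```text
time_s: 6.25
tcp_pos: [0.5316, 0.2968, 0.0758]
eef_rot: [-179.9, -0.1, -9.8]
contact_force: [-0.0, 2.0, 4.1]
gripper_width: 0.0079
gripper_force: 5.0
```

>>> {"api": "jog_arm", "payload": {"deltas": [[[-1, 0, 0, -0.4, 0], [-1, 0, 0, -0.4, 0], [-1, 0, 0, -0.4, 0], [-1, 0, 0, 0, 0]]]}}

```text
time_s: 6.75
tcp_pos: [0.5307, 0.2958, 0.0632]
eef_rot: [180.0, 0.0, -9.8]
contact_force: [0.6, 2.2, 1.9]
gripper_width: 0.0118
gripper_force: 5.2
```

>>> {"api": "jog_arm", "payload": {"deltas": [[[-1, 0, 0, -0.4, 0], [-1, 0, 0, -0.4, 0], [-1, 0, 0, -0.4, 0], [-1, 0, 0, 0, 0]]]}}

```text
time_s: 7.25
tcp_pos: [0.5307, 0.2957, 0.051]
eef_rot: [179.9, 0.0, -9.8]
contact_force: [0.4, 1.1, 1.5]
gripper_width: 0.015
gripper_force: 5.5
```

Levelling as expected: the width is returning to 16.7 mm.

>>> {"api": "jog_arm", "payload": {"deltas": [[[-1, 0, 0, -0.3, 0], [-1, 0, 0, -0.3, 0], [-1, 0, 0, 0, 0]]]}}

```text
time_s: 7.62
tcp_pos: [0.5308, 0.2959, 0.0453]
eef_rot: [180.0, 0.0, -9.8]
contact_force: [1.2, 1.8, 1.4]
gripper_width: 0.0168
gripper_force: 5.7
```

```bash
python3 - <<'E'
from h import *
s=r.get_state();print(s["time_s"],s["tcp_pos"],s["contact_force"],s["gripper_width"],s["gripper_force"])
a=r.capture("scene")[140:300,150:350];cv2.imwrite("pics/g4.png",cv2.resize(a,(750,600),interpolation=cv2.INTER_CUBIC))
E
```

```text
7.625 [0.53084268 0.29593596 0.04528207] [1.19293729 1.80905111 1.35962423] 0.01676242414548707 5.703065923007671
```

View pics/g4.png

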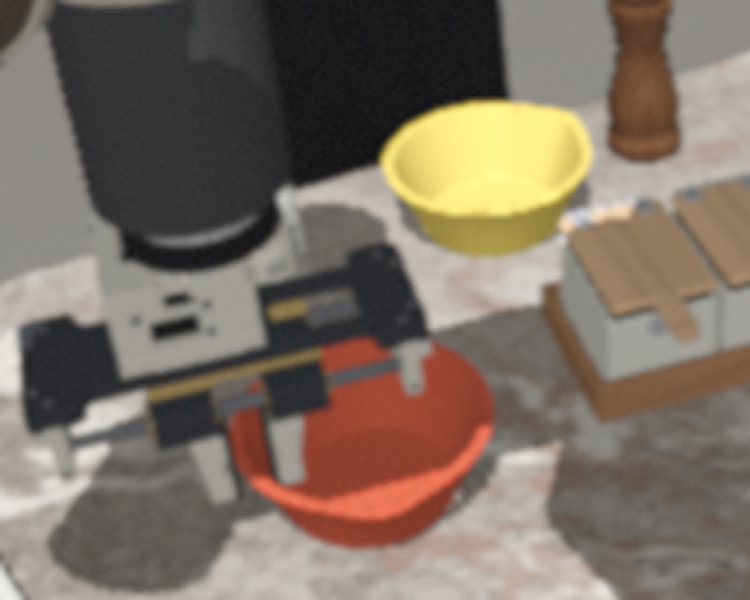

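The bowl stands upright with its base flat (crop ~(365,450)). Releasing it, lifting, and moving over the left lid.

>>> {"api": "jog_arm", "payload": {"deltas": [[[-0.5, 0, 0, 0, 0], [-0.2, 0, 0, 0, 0], [-0.2, 0, 0, 0, 0], [-0.2, 0, 0, 1.5, 0], [-0.2, 0, 0, 3, 0], [-0.2, 0, 0, 3, 0], [-0.2, 0, 0, 3, 0], [-1, -0.1, -2, 0, 0]]], "force": 10}}

```text
time_s: 8.68
tcp_pos: [0.5315, 0.2777, 0.1544]
eef_rot: [-179.7, -0.2, -9.7]
contact_force: [-0.3, -1.1, -0.6]
gripper_width: 0.0294
gripper_force: 0.0
```

>>> {"api": "jog_arm", "payload": {"deltas": [[[-1, -0.2, -4, 0, 0], [-1, -0.2, -4.5, 0, 0], [-1, -0.2, -4.5, 0, 0], [-1, -0.2, -4.5, 0, 0], [-1, -0.1, -3, -1, 0], [-1, 0, -1.5, -1.5, 0], [-1, 0, 0, -1, 0], [-1, 0, 0, 0, 0]]]}}

```text
time_s: 9.68
tcp_pos: [0.5205, 0.0563, 0.1145]
eef_rot: [179.9, 0.1, -9.8]
contact_force: [-0.0, 0.5, 0.9]
gripper_width: 0.0005
gripper_force: 0.0
```

>>> {"api": "jog_arm", "payload": {"deltas": [[[-1, 0, 0, -0.5, 0], [-1, 0, 0, -0.5, 0], [-1, 0, 0, -0.1, 0], [-1, 0, 0, 0, 0]]]}}

```text
time_s: 10.18
tcp_pos: [0.521, 0.0563, 0.1045]
eef_rot: [180.0, 0.0, -9.8]
contact_force: [0.2, -0.4, -0.4]
gripper_width: 0.0003
gripper_force: 0.0
```

>>> {"api": "jog_arm", "payload": {"deltas": [[[-1, 0, 0, -0.1, 0], [-1, 0, 0, 0, 0], [-1, 0, 0, 0, 0]]]}}

```text
time_s: 10.55
tcp_pos: [0.521, 0.0561, 0.1037]
eef_rot: [-180.0, -0.0, -9.8]
contact_force: [-0.9, 0.5, -0.3]
gripper_width: 0.0007
gripper_force: 0.0
```

>>> {"api": "jog_arm", "payload": {"deltas": [[[-1, 0, 0, -0.05, 0], [-1, 0, 0, 0, 0], [-1, 0, 0, 0, 0]]]}}

```text
time_s: 10.92
tcp_pos: [0.521, 0.0561, 0.1031]
eef_rot: [180.0, 0.0, -9.8]
contact_force: [0.7, -0.4, 1.5]
gripper_width: 0.0002
gripper_force: 0.0
```

>>> {"api": "jog_arm", "payload": {"deltas": [[[-1, 0, 0, -0.1, 0], [-1, 0, 0, 0, 0]]]}}

```text
time_s: 11.18
tcp_pos: [0.5209, 0.0561, 0.102]
eef_rot: [180.0, 0.0, -9.8]
contact_force: [0.1, -0.4, -0.1]
gripper_width: 0.0003
gripper_force: 0.0
```

>>> {"api": "jog_arm", "payload": {"deltas": [[[-1, 0, 0, -0.05, 0], [-1, 0, 0, 0, 0]]]}}

```text
time_s: 11.42
tcp_pos: [0.5209, 0.0561, 0.1015]
eef_rot: [180.0, 0.0, -9.8]
contact_force: [0.1, 0.5, 0.1]
gripper_width: 0.0004
gripper_force: 0.0
```

>>> {"api": "jog_arm", "payload": {"deltas": [[[-1, 0, 0, -0.05, 0], [-1, 0, 0, 0, 0]]]}}

```text
time_s: 11.68
tcp_pos: [0.521, 0.0561, 0.1012]
eef_rot: [-180.0, -0.0, -9.8]
contact_force: [-0.7, 0.1, 2.0]
gripper_width: 0.0006
gripper_force: 0.8
```

>>> {"api": "jog_arm", "payload": {"deltas": [[[-1, 0, 0, -0.05, 0], [-1, 0, 0, 0, 0]]]}}

```text
time_s: 11.92
tcp_pos: [0.521, 0.0561, 0.1006]
eef_rot: [180.0, -0.0, -9.8]
contact_force: [-0.1, 0.4, 1.9]
gripper_width: 0.0005
gripper_force: 0.9
```

>>> {"api": "jog_arm", "payload": {"deltas": [[[-1, 0, 0, -0.03, 0], [-1, 0, 0, 0, 0]]]}}

```text
time_s: 12.18
tcp_pos: [0.521, 0.0561, 0.1003]
eef_rot: [-180.0, -0.0, -9.8]
contact_force: [-0.5, -0.1, 2.0]
gripper_width: 0.0005
gripper_force: 1.0
```

>>> {"api": "jog_arm", "payload": {"deltas": [[[-1, 0, 0, -0.05, 0], [-1, 0, 0, -0.05, 0], [-1, 0, 0, 0, 0]]]}}

```text
time_s: 12.55
tcp_pos: [0.521, 0.0561, 0.0993]
eef_rot: [180.0, -0.0, -9.8]
contact_force: [-0.4, 0.2, 2.2]
gripper_width: 0.0003
gripper_force: 1.3
```

>>> {"api": "jog_arm", "payload": {"deltas": [[[-1, 0, 0, -0.05, 0], [-1, 0, 0, -0.05, 0], [-1, 0, 0, 0, 0]]]}}

```text
time_s: 12.92
tcp_pos: [0.521, 0.0561, 0.0983]
eef_rot: [-180.0, -0.0, -9.8]
contact_force: [-0.5, 0.3, 3.0]
gripper_width: 0.0005
gripper_force: 1.5
```

The left lid gives: it sinks about 3 mm at 2–3 N, where a shut lid would have shown far more force. So the left lid is the loose one. Moving to its tab.

>>> {"api": "jog_arm", "payload": {"deltas": [[[-1, 0, 0, 1.2, 0], [-0.1, 0, 0, 1.5, 0], [-0.1, -1.5, 0.2, 0, 0], [-0.1, -2.2, 0.4, 0, 0], [-0.1, -1.05, 0.2, 0, 0], [-0.1, 0, 0, 0, 0]]]}}

```text
time_s: 13.68
tcp_pos: [0.4729, 0.0643, 0.1256]
eef_rot: [-180.0, -0.0, -9.7]
contact_force: [0.7, 1.5, -0.4]
gripper_width: 0.0383
gripper_force: 0.0
```

```bash
python3 - <<'E'
from h import *
s=r.get_state();print(s["time_s"],s["tcp_pos"],s["contact_force"],s["gripper_width"])
a=r.capture("scene")[150:270,270:430];cv2.imwrite("pics/g5.png",cv2.resize(a,(800,600),interpolation=cv2.INTER_CUBIC))
E
```

```text
13.675 [0.472892   0.06428091 0.1256141 ] [ 0.70683671  1.46405568 -0.38214836] 0.038349473610299556
```

View pics/g5.png

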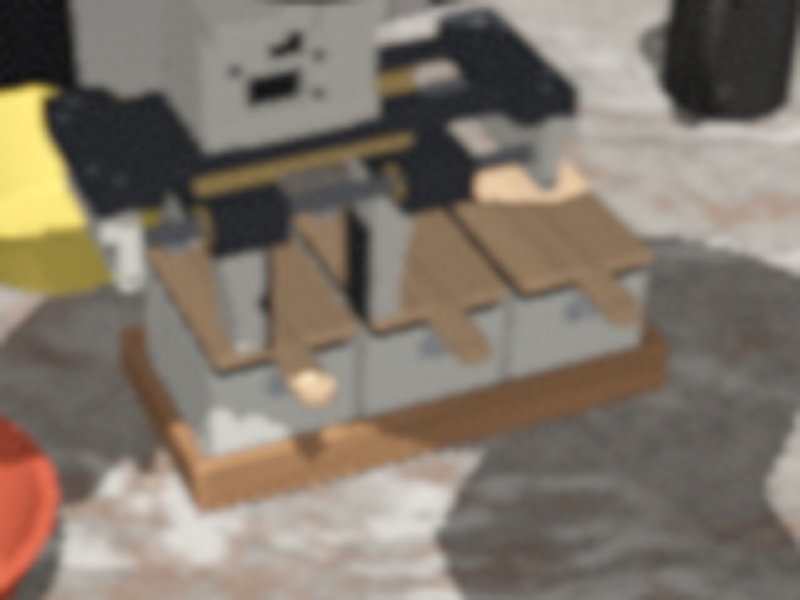

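The fingers straddle the left tab (crop ~(312,385)), which agrees with the projected tip to about 1 px. Descending and pinching.

>>> {"api": "jog_arm", "payload": {"deltas": [[[-0.1, 0, 0, -1, 0], [-0.1, 0, 0, -1, 0], [-0.1, 0, 0, -1, 0], [-0.1, 0, 0, -0.5, 0], [-0.1, 0, 0, 0, 0]]]}}

```text
time_s: 14.35
tcp_pos: [0.4733, 0.0639, 0.0897]
eef_rot: [180.0, 0.1, -9.8]
contact_force: [-0.2, 0.4, 0.2]
gripper_width: 0.0394
gripper_force: 0.0
```

>>> {"api": "jog_arm", "payload": {"deltas": [[[-0.1, 0, 0, -0.8, 0], [-0.1, 0, 0, -0.4, 0], [-0.5, 0, 0, 0, 0], [-0.6, 0, 0, 0, 0], [-1, 0, 0, 0, 0], [-1, 0, 0, 0, 0], [-1, 0, 0, 0, 0]]], "force": 15}}

```text
time_s: 15.22
tcp_pos: [0.4736, 0.0643, 0.0784]
eef_rot: [-180.0, -0.0, -9.8]
contact_force: [-0.7, 1.9, 0.5]
gripper_width: 0.0154
gripper_force: 15.0
```

Gripped: width 15.4 mm against a 16 mm tab. Now lifting along the hinge arc.

>>> {"api": "jog_arm", "payload": {"deltas": [[[-1, 0.05, -0.01, 0.94, 0], [-1, 0.13, -0.02, 0.94, 0], [-1, 0.2, -0.03, 0.93, 0], [-1, 0.27, -0.05, 0.9, 0], [-1, 0, 0, 0, 0]]]}}

```text
time_s: 15.85
tcp_pos: [0.4803, 0.0631, 0.1161]
eef_rot: [-180.0, -0.0, -9.8]
contact_force: [0.3, 3.4, 0.9]
gripper_width: 0.0158
gripper_force: 15.0
```

>>> {"api": "jog_arm", "payload": {"deltas": [[[-1, 0.34, -0.06, 0.88, 0], [-1, 0.41, -0.07, 0.85, 0], [-1, 0.47, -0.08, 0.82, 0], [-1, 0.54, -0.09, 0.78, 0], [-1, 0.59, -0.1, 0.73, 0], [-1, 0.64, -0.11, 0.68, 0], [-1, 0, 0, 0, 0], [-1, 0, 0, 0, 0]]]}}

```text
time_s: 16.85
tcp_pos: [0.5101, 0.058, 0.1629]
eef_rot: [-180.0, -0.0, -9.8]
contact_force: [1.4, 3.0, -0.2]
gripper_width: 0.0159
gripper_force: 15.0
```

```bash
python3 - <<'E'
from h import *
s=r.get_state();print(s["time_s"],s["tcp_pos"],s["contact_force"],s["gripper_width"],s["gripper_force"])
C=np.array([.5332,-.0191]);X=np.array([np.cos(np.radians(-9.78)),np.sin(np.radians(-9.78))])
d=(s["tcp_pos"][:2]-C)@X;print(d,np.hypot(.047-d,s["tcp_pos"][2]-.076),np.degrees(np.arctan2(s["tcp_pos"][2]-.076,.047-d)))
a=r.capture("scene")[120:280,220:430];cv2.imwrite("pics/g6.png",cv2.resize(a,(787,600),interpolation=cv2.INTER_CUBIC))
E
```

```text
16.85 [0.51014911 0.05795186 0.16291499] [ 1.43515268  2.95561644 -0.15581386] 0.015915774116371285 14.997774646617472
-0.0358043468669183 0.12004488632985158 46.38744513210417
```

View pics/g6.png

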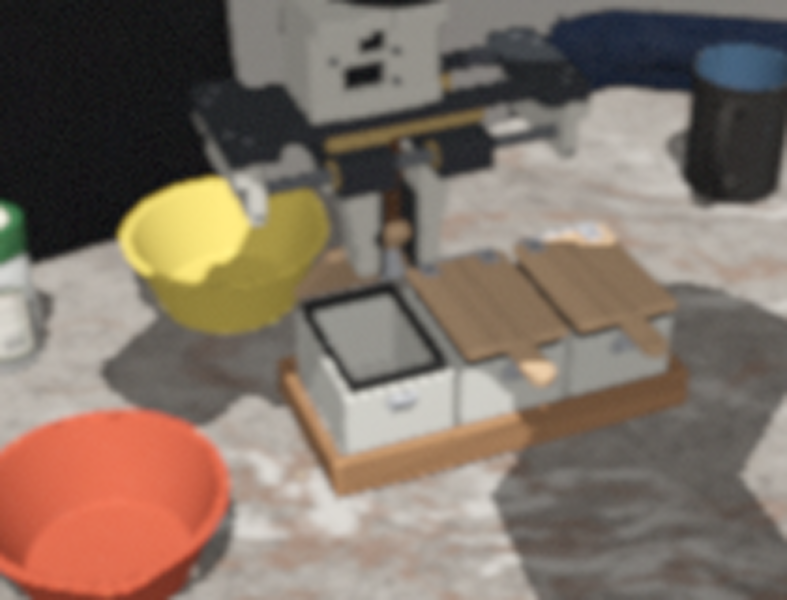

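The left pot is open (crop ~(375,340)) with its lid held at about 45° in the pads (tab at (397,235)). The other lids are shut, the bowl stands upright (110,510), and the arm is steady. Handing in.

```bash
python3 -c "
from plant import r
print(r.close_job())"
```

```text
the job is handed in; nothing more can be done
None
```

The left lid is the loose one: it sank about 3 mm under a 2–3 N tap. I'm holding it open by its tab at about 45°, the orange bowl stands upright on the worktop to the left, and I did not tap the other two lids because the left one, tapped first, clearly gave.

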